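# Pack the candle gift carton

### The job

Pack the gift carton: stand each of the four full-size lidded candles upright in the compartment whose card has the colour of its lid. They are glass, so keep them upright and set them down rather than dropping them. Leave the candle without a lid and the small sample candle where they stand.

Things in the scene. Friction and masses are not known exactly. Their poses are not given: they have to be found in the camera images.
- jar_red: Finished candle: a closed upright round jar, 50 mm in diameter and 72 mm high, straight-sided, its lower 54 mm honey-coloured, with a red lid (top 18 mm, same diameter, fixed on). 0.11 to 0.22 kg. Loose, stands on the table. Origin: centre of its underside; z up.
- jar_blue: Finished candle: a closed upright round jar, 50 mm in diameter and 72 mm high, straight-sided, its lower 54 mm honey-coloured, with a blue lid (top 18 mm, same diameter, fixed on). 0.11 to 0.22 kg. Loose, stands on the table. Origin: centre of its underside; z up.
- jar_green: Finished candle: a closed upright round jar, 50 mm in diameter and 72 mm high, straight-sided, its lower 54 mm honey-coloured, with a green lid (top 18 mm, same diameter, fixed on). 0.11 to 0.22 kg. Loose, stands on the table. Origin: centre of its underside; z up.
- jar_white: Finished candle: a closed upright round jar, 50 mm in diameter and 72 mm high, straight-sided, its lower 54 mm honey-coloured, with a white lid (top 18 mm, same diameter, fixed on). 0.11 to 0.22 kg. Loose, stands on the table. Origin: centre of its underside; z up.
- card_red: Flat red card, 62 x 62 x 2 mm, fixed centrally on the floor of a 72 x 72 mm compartment of the charcoal gift carton. Origin: centre of its underside (a jar on it has its underside 2 mm above that); x and y lie along the carton's walls. The carton is fixed to the table, 156 x 156 x 38 mm, two by two compartments, 76 mm from centre to centre.
- card_blue: Flat blue card, 62 x 62 x 2 mm, fixed centrally on the floor of a 72 x 72 mm compartment of the charcoal gift carton. Origin: centre of its underside (a jar on it has its underside 2 mm above that); x and y lie along the carton's walls. Carton walls are 4 mm thick, their tops 38 mm above the table, 34 mm above the cards' undersides.
- card_green: Flat green card, 62 x 62 x 2 mm, fixed centrally on the floor of a 72 x 72 mm compartment of the charcoal gift carton. Origin: centre of its underside (a jar on it has its underside 2 mm above that); x and y lie along the carton's walls. A jar standing in the carton rises about 40 mm above its walls.
- card_white: Flat white card, 62 x 62 x 2 mm, fixed centrally on the floor of a 72 x 72 mm compartment of the charcoal gift carton. Origin: centre of its underside (a jar on it has its underside 2 mm above that); x and y lie along the carton's walls. Compartments all alike but for the card.
- open_jar: Unfinished candle: the same 50 mm wide, 72 mm high jar, but with no lid: from above its pale yellow wax, honey-coloured rim and white wick (10 mm proud) show. Loose; does not belong in the carton. Origin: centre of its underside.
- sample: Small sample candle, 36 mm in diameter and 46 mm high, honey-coloured with a blue lid. Loose; does not belong in the carton. Origin: centre of its underside. (Unlisted clutter stands among the candles: a stack of black lids and a roll of tape, 50 mm wide, at most 22 mm high; everything starts at least 25 mm apart.)
Mind the look-alikes: they are no part of the job. What is shaped like the open_jar but pink is not meant. Leave any pink look-alike of the jar_green alone.

How it is judged:
By the outcome, as a careful person would: the job done as asked, in the order asked, and still so for the second after the job is handed in, with the robot touching nothing.
It also fails if it takes over 96 s, if anything falls off the work surface, if the arm or the gripper's body presses on something with over 40 N, if the wrist force passes 120 N, or if a joint passes its speed limit or range.

### The arm

A 7-joint arm with a two-finger parallel gripper is mounted at the origin on the work surface. World frame = base frame: x ahead of the robot, y to its left, z up, the work surface at z = 0. Lengths are in m, angles in rad, forces in N, time in s.
With the tool pointing down it reaches from about 0.4 to 0.9 m from the base axis. Payload 5.6 kg.
Tool frame: the origin (TCP) lies midway between the tips of the shut fingers; the grasp point (between the pads) lies 19 mm behind it; y points along the fingers, z is the direction in which the jaws open and shut, and the axes are right-handed (so a half turn about y gives the same grasp; the last joint's range is limited). The gripper opens to 92 mm and grips with 3 to 60 N. Pads are 20 mm wide; open, the fingers measure 128 mm over their backs; the gripper's body (75 mm by 189 mm) begins 69 mm behind the grasp point.
Start: joints at [-1.293, 0.468, -0.012, 1.603, 0.006, 1.071, -0.056], TCP at [0.205, 0.617, 0.215] pointing down, gripper open.
Joint ranges: [-2.53, 2.53], [-0.31, 2.02], [-1.57, 1.55], [0.28, 2.44], [-1.29, 4.43], [0.15, 1.84], [-2.92, 2.92]. Speed limits (rad/s): [2.57, 2.57, 3.14, 3.14, 3.14, 3.14, 3.14].

### API

Orientations are given as a 3x3 rotation matrix whose columns are the frame's x, y, z axes.
In Python, from station import env, effector, solver, viewer, workorder, search_frame, tip_of gives the robot as it stands. Calls block until the motion is done:
- env.reach(position, orientation): joint-space move of the TCP to a pose.
- env.movel(position, frame=None, rate=0.15): straight line of the TCP; frame=None keeps the orientation; rate is the mean speed in m/s.
- env.goto_joints(angles): joint-space move.
- effector.release() and effector.grasp(squeeze=None): open the fingers fully, or close them until they stop; squeeze is the grip in N (None keeps the last).
- env.pause(seconds).
- solver.inverse_kinematics(position, orientation): joint angles nearest the present ones, or None.
- env.sense(): the state.
- viewer.read_camera(name): name is "scene" or "side" or "wrist"; returns (picture, depth): 400x640x3 uint8, red, green, blue; 400x640 float32, m along the optical axis (not along the pixel's ray), 0 where there is no reading.
- viewer.camera_info(name): a dict with "intrinsics" (3x3 intrinsics, pixels), "eye" and "rotation" of the camera in the world; the wrist camera has in their place "T_tool_cam" (4x4, takes a point from camera to tool coordinates, whose origin is the TCP and whose axes are the tool frame's). Camera axes: x right, y up, looking along -z (the intrinsics and any distortion apply to the point x, -y, -z); pixel columns grow to the right and rows downward; lengths in m; the calibration is good to about 2 mm. A picture is of the moment at which its call begins: read the wrist's pose just before it. camera_info takes no time and is no camera call.
A pose or a line that the arm cannot do raises env.PlanningError and nothing moves.
- workorder.finish_job(): hands the job in, once; it reports no verdict.
Trained networks look in the newest picture that a camera, given by its name, has taken for a name from the list of things; names that differ only in an ending like _2 or _b are one class to them, and where a whole thing is asked for, a point or a joint stands for the part that bears it (a point fixed in the world has none). Each returns a list of dicts, best first, with "score" (0 to 1); they miss things now and then, are a little off and sometimes report something else, mostly with a low value. They report only what shows in the picture. A call takes as long as a camera call. They do not tell look-alikes from the thing itself.
- search_frame(camera, name): "at" ([x, y, z] in m, in world coordinates, good to about 4 mm: the middle of the surface that is visible of it).
- tip_of(camera, name): "at" ([x, y, z] in m, in world coordinates, good to about 4 mm: a listed point, or the origin of a listed thing).
The state is a dict: "t": time; "joint_positions": joint angles; "joint_velocities": joint speeds; "tau": joint torques, N m; "ee_pos": TCP position; "tcp_rot": TCP orientation; "wrist_force": force on the tool from outside, world axes, zero at the start; "moment": the same for the moment, N m; "gripper_width": finger opening in m.
Only numpy, scipy, OpenCV 4.12 (cv2) and the standard library are available. Lean on these libraries where they do the work, as an engineer would, in place of code of your own. Each camera call takes 0.05 s, during which the arm holds its last target.

## Working session

There is one attempt and no reset: what is moved stays moved. The work goes in short steps, each a Python script; the robot and the scene stay as the last script left them, time stands still between calls to the robot, and variables do not carry over. Pictures are saved under pics/ and viewed, and the job is handed in when it is done.

```bash
ls; mkdir -p pics
python3 - <<'E'
from station import env, effector, solver, viewer, workorder, search_frame, tip_of
import cv2, numpy as np
np.set_printoptions(precision=4,suppress=True)
s=env.sense(); print(s['t'],s['ee_pos'],s['tcp_rot'],s['gripper_width'])
for c in ['scene','side','wrist']:
    im,d=viewer.read_camera(c); cv2.imwrite(f'pics/{c}0.png',im[:,:,::-1]); np.save(f'pics/{c}0.npy',d)
    print(c,viewer.camera_info(c))
for n in ['jar_red','jar_blue','jar_green','jar_white','card_red','card_blue','card_green','card_white','open_jar','sample']:
    print(n,[(np.round(r['at'],3),round(r['score'],2)) for r in tip_of('scene',n)])
print(env.sense()['t'])
E
```

```text
pics
0.0 [0.2048 0.6163 0.2136] [[ 0.949  -0.0004  0.3153]
 [-0.3154 -0.0017  0.949 ]
 [ 0.0001 -1.     -0.0018]] 0.09191883022144015
scene {'intrinsics': array([[469.5286,   0.    , 322.8669],
       [  0.    , 469.5286, 202.0041],
       [  0.    ,   0.    ,   1.    ]]), 'eye': array([ 1.4817, -0.5919,  0.7327]), 'rotation': array([[ 0.4871, -0.4781,  0.7309],
       [ 0.8733,  0.2711, -0.4047],
       [-0.0046,  0.8354,  0.5496]])}
side {'intrinsics': array([[375.5474,   0.    , 317.645 ],
       [  0.    , 375.5474, 199.7126],
       [  0.    ,   0.    ,   1.    ]]), 'eye': array([0.2566, 0.4244, 0.6418]), 'rotation': array([[-0.8764,  0.3486, -0.3323],
       [-0.4816, -0.6256,  0.6138],
       [ 0.0061,  0.698 ,  0.7161]])}
wrist {'intrinsics': array([[337.9113,   0.    , 324.9485],
       [  0.    , 337.9113, 200.2498],
       [  0.    ,   0.    ,   1.    ]]), 'T_tool_cam': array([[ 0.0004, -0.9675, -0.2528, -0.07  ],
       [ 0.0011,  0.2528, -0.9675, -0.1704],
       [ 1.    ,  0.0001,  0.0012, -0.0003],
       [ 0.    ,  0.    ,  0.    ,  1.    ]])}
jar_red [(array([ 0.649, -0.101,  0.002]), 0.63)]
jar_blue [(array([ 0.446, -0.08 ,  0.002]), 0.69)]
jar_green [(array([ 0.351, -0.332,  0.001]), 0.93), (array([ 0.446, -0.076, -0.   ]), 0.51)]
jar_white [(array([ 0.562, -0.308,  0.002]), 0.97)]
card_red [(array([0.478, 0.199, 0.003]), 0.63)]
card_blue [(array([0.536, 0.162, 0.006]), 0.56)]
card_green [(array([0.499, 0.097, 0.002]), 0.37)]
card_white [(array([0.433, 0.141, 0.001]), 0.54)]
open_jar [(array([ 0.744, -0.241,  0.005]), 0.64), (array([ 0.558, -0.206, -0.002]), 0.56)]
sample [(array([ 0.534, -0.078,  0.003]), 0.74)]
0.65
```

View pics/scene0.png

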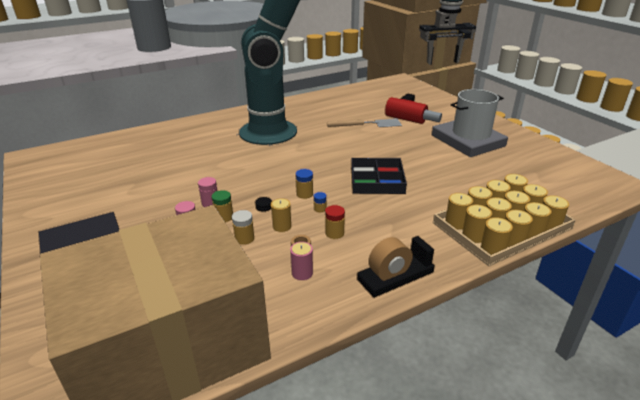

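View pics/side0.png

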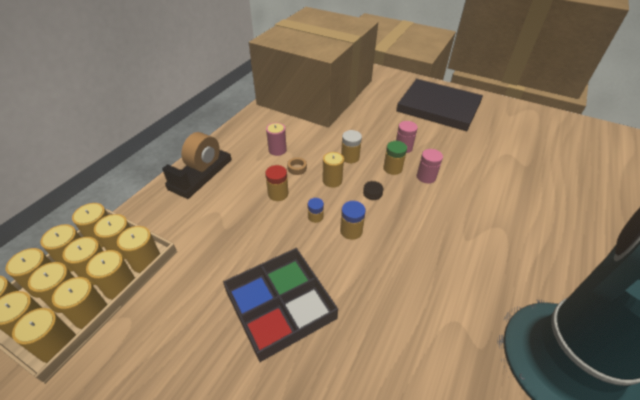

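View pics/wrist0.png

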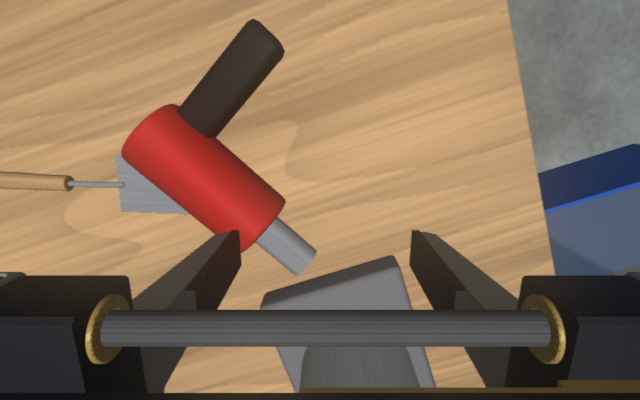

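The side view shows the carton: blue (252,295), green (288,275), red (270,328), white (306,308). The full-size lidded jars are red (277,182), blue (353,220), green (396,156) and white (351,146). The open jar is at (333,168), the sample at (316,209) and the pink look-alikes at (277,139), (407,135) and (430,165). Next I'll measure the lids from depth in both views.

```bash
cat > H.py <<'E'
from station import env, effector, solver, viewer, workorder, search_frame, tip_of
import cv2, numpy as np
np.set_printoptions(precision=4,suppress=True)
def cloud(d,info,R=None,t=None):
    K=info['intrinsics']; v,u=np.mgrid[:400,:640]
    p=np.stack([(u-K[0,2])/K[0,0]*d,-(v-K[1,2])/K[1,1]*d,-d],-1)
    if R is None: R,t=info['rotation'],info['eye']
    return p@R.T+t
E
python3 - <<'E'
from H import *
from scipy import ndimage
for c in ['scene','side']:
    im=cv2.imread(f'pics/{c}0.png'); d=np.load(f'pics/{c}0.npy'); P=cloud(d,viewer.camera_info(c))
    hsv=cv2.cvtColor(im,cv2.COLOR_BGR2HSV)
    ok=(d>0)&(P[...,0]>.25)&(P[...,0]<.95)&(abs(P[...,1])<.45)
    tab=ok&(abs(P[...,2])<.015); print(c,'table z',np.median(P[tab][:,2]))
    top=ok&(P[...,2]>.064)&(P[...,2]<.08)
    l,n=ndimage.label(top)
    for i in range(1,n+1):
        m=l==i
        if 25<m.sum()<1500:
            p=P[m]; mm=(p.min(0)+p.max(0))/2; (cc,r)=cv2.minEnclosingCircle(p[:,:2].astype(np.float32))
            v,u=np.argwhere(m).mean(0); print('top',int(u),int(v),m.sum(),mm,np.array(cc),round(r,4),'hsv',np.median(hsv[m],0))
    H,S,V=[hsv[...,k].astype(int) for k in range(3)]
    low=ok&(P[...,2]<.02)&(P[...,1]>.02)&(P[...,1]<.28)
    for nm,k in dict(red=((H<8)|(H>172))&(S>150),blue=(H>100)&(H<130)&(S>120),green=(H>45)&(H<80)&(S>80),white=(S<40)&(V>150)).items():
        m=low&k; l,n=ndimage.label(m)
        if n: m=l==1+np.argmax(ndimage.sum(m,l,range(1,n+1)))
        p=P[m]; cc,wh,a=cv2.minAreaRect(p[:,:2].astype(np.float32)); print(nm,m.sum(),np.array(cc),wh,a,np.median(p[:,2]))
E
```

```text
scene table z -0.00031558236995632427
top 303 174 156 [ 0.4446 -0.0814  0.0697] [ 0.4456 -0.0806] 0.0273 hsv [110.  189.5 160. ]
top 514 185 149 [0.782  0.3705 0.0721] [0.7851 0.3683] 0.0443 hsv [ 19. 164. 135.]
top 206 182 169 [ 0.3552 -0.3347  0.0697] [ 0.3557 -0.3347] 0.0261 hsv [171. 106. 206.]
top 517 211 1186 [0.8419 0.2907 0.072 ] [0.8729 0.2939] 0.1315 hsv [ 19. 165. 109.]
top 220 196 186 [ 0.4412 -0.3233  0.0695] [ 0.4424 -0.3218] 0.0272 hsv [ 67. 145. 117.]
top 467 202 264 [0.7866 0.2234 0.072 ] [0.7861 0.2237] 0.0583 hsv [ 19. 166. 109.]
top 280 205 212 [ 0.5573 -0.2048  0.0719] [ 0.5569 -0.205 ] 0.0273 hsv [ 22.  124.5 206.5]
top 184 207 196 [ 0.4477 -0.4204  0.07  ] [ 0.4482 -0.4212] 0.0265 hsv [171. 106. 206.]
top 334 211 217 [ 0.6505 -0.1     0.0691] [ 0.6496 -0.099 ] 0.0263 hsv [  1. 195. 162.]
top 241 217 222 [ 0.5592 -0.3098  0.07  ] [ 0.5587 -0.3099] 0.0253 hsv [ 27.  12. 193.]
top 475 218 143 [0.8476 0.1839 0.072 ] [0.8476 0.1835] 0.0315 hsv [ 19. 166. 107.]
top 422 244 171 [0.8604 0.0089 0.0681] [0.8607 0.0072] 0.0313 hsv [108.  36.  23.]
top 300 250 305 [ 0.7451
[... 2722 characters left out ...]
20.  140.5 142.5]
top 77 300 407 [0.7642 0.3334 0.072 ] [0.7732 0.3337] 0.0302 hsv [ 20. 149. 133.]
top 18 313 458 [0.8225 0.3992 0.0721] [0.8223 0.4002] 0.0436 hsv [ 20. 146. 171.]
top 41 332 512 [0.7661 0.4002 0.072 ] [0.7735 0.3996] 0.0304 hsv [ 20.  147.  134.5]
red 970 [0.4745 0.1988] (0.06131388619542122, 0.053151682019233704) 59.14149856567383 0.0053630043984561615
blue 785 [0.5407 0.1593] (0.06230095773935318, 0.052231788635253906) 59.498939514160156 0.005403352292837615
green 685 [0.5022 0.0943] (0.06090301647782326, 0.052449099719524384) 59.46017074584961 0.0053854105009718545
white 866 [0.4357 0.133 ] (0.0610438697040081, 0.05381394177675247) 59.40273666381836 0.005395743499302996
```

```bash
cat >> H.py <<'E'
JARS={'red':(.6493,-.0987),'blue':(.4447,-.0797),'green':(.4408,-.3212),'white':(.5573,-.3080)}
def Rj(a): c,s=np.cos(a),np.sin(a); return np.array([[s,0,c],[-c,0,s],[0,-1,0.]])
E
python3 - <<'E'
from H import *
for c in ['scene','side']:
    im=cv2.imread(f'pics/{c}0.png'); d=np.load(f'pics/{c}0.npy'); P=cloud(d,viewer.camera_info(c))
    m=(d>0)&(abs(P[...,2]-.038)<.004)&(np.hypot(P[...,0]-.487,P[...,1]-.147)<.125)&(im.max(-1)<90)
    p=P[m]; print(c,m.sum(),cv2.minAreaRect(p[:,:2].astype(np.float32)),np.median(p[:,2]))
obs=[(.4452,-.0797,.025,'blue'),(.3545,-.333,.025,'pk'),(.4466,-.419,.025,'pk2'),(.4408,-.3212,.025,'green'),(.5565,-.2037,.025,'open'),(.6493,-.0987,.025,'red'),(.5573,-.308,.025,'white'),(.745,-.24,.025,'pk3'),(.534,-.078,.018,'sample')]
for j,(x,y) in JARS.items():
    for adeg in range(-90,90,15):
        a=np.radians(adeg); best=9
        for ox,oy,r,n in obs:
            if n==j: continue
            dx,dy=ox-x,oy-y; u=abs(dx*np.cos(a)+dy*np.sin(a)); v=abs(-dx*np.sin(a)+dy*np.cos(a))
            dd=np.hypot(max(0,.046-u,u-.064),max(0,v-.012))-r; best=min(best,dd)
        q=solver.inverse_kinematics(np.array([x,y,.041]),Rj(a)); 
        print(j,adeg,round(best,3),None if q is None else (round(q[0],2),round(q[6],2)),end=' | ')
    print()
E
```

```text
scene 238 ((0.4849916398525238, 0.14675603806972504), (0.15592825412750244, 0.16422583162784576), 60.017669677734375) 0.03667272709369279
side 542 ((0.4838518500328064, 0.15025055408477783), (0.1544080227613449, 0.15524619817733765), 59.3770637512207) 0.03663752231852824
red -90 0.066 (np.float64(-0.43), np.float64(-0.91)) | red -75 0.076 (np.float64(-0.41), np.float64(-0.67)) | red -60 0.06 (np.float64(-0.39), np.float64(-0.44)) | red -45 0.046 (np.float64(-0.37), np.float64(-0.2)) | red -30 0.036 (np.float64(-0.34), np.float64(0.04)) | red -15 0.035 (np.float64(-0.3), np.float64(0.26)) | red 0 0.034 (np.float64(-0.27), np.float64(0.48)) | red 15 0.039 (np.float64(-0.25), np.float64(0.72)) | red 30 0.051 (np.float64(-0.23), np.float64(0.96)) | red 45 0.051 (np.float64(-0.21), np.float64(1.2)) | red 60 0.05 (np.float64(-0.19), np.float64(1.45)) | red 75 0.055 (np.float64(-0.17), np.float64(1.69)) | 
blue -90 0.071 (np.float64(-0.64), np.float64(-0.69)) | blue -75 0.061 (np.float64(-0.58), np.float64(-0.52)) | blue -60 0.048 (np.float64(-0.56), np.float64(-0.27)) | blue -45 0.034 (np.
[... 1085 characters left out ...]
(np.float64(0.08), np.float64(2.37)) | 
white -90 0.015 (np.float64(-0.27), np.float64(-0.32)) | white -75 0.015 (np.float64(-0.25), np.float64(-0.09)) | white -60 0.023 (np.float64(-0.23), np.float64(0.15)) | white -45 0.037 (np.float64(-0.21), np.float64(0.38)) | white -30 0.04 (np.float64(-0.18), np.float64(0.61)) | white -15 0.03 (np.float64(-0.15), np.float64(0.84)) | white 0 0.028 (np.float64(-0.12), np.float64(1.06)) | white 15 0.027 (np.float64(-0.09), np.float64(1.29)) | white 30 0.031 (np.float64(0.01), np.float64(1.44)) | white 45 0.038 (np.float64(0.08), np.float64(1.63)) | white 60 0.023 (np.float64(0.11), np.float64(1.85)) | white 75 0.015 (np.float64(0.12), np.float64(2.11)) |
```

```bash
cat >> H.py <<'E'
C=np.array([.4844,.1485]); OFF={'red':(-.0135,.052),'blue':(.052,.0135),'green':(.0135,-.052),'white':(-.052,-.0135)}
APLACE=np.radians(-75.5)
def do(j,adeg,hover=.19):
    R=Rj(np.radians(adeg)); x,y=JARS[j]
    env.reach(np.array([x,y,hover]),R)
    env.movel(np.array([x,y,.041]),rate=.12)
    effector.grasp(25); s=env.sense(); print(j,'grip w',s['gripper_width'],s['ee_pos'],'t',s['t'])
    if not .045<s['gripper_width']<.055: print('BAD'); return
    zp=s['ee_pos'][2]
    env.movel(np.array([x,y,hover]),rate=.12)
    s=env.sense(); print('lift w',s['gripper_width'],s['wrist_force'])
    tx,ty=C+np.array(OFF[j]); Rp=Rj(APLACE)
    env.reach(np.array([tx,ty,hover]),Rp); s=env.sense(); print('over',s['ee_pos'],s['t'])
    env.movel(np.array([tx,ty,zp+.006+.006]),rate=.1)
    env.pause(.1); f0=env.sense()['wrist_force'][2]
    for k in range(1,9):
        env.movel(np.array([tx,ty,zp+.012-.001*k]),rate=.02)
        s=env.sense(); f=s['wrist_force'][2]
        if f-f0>1.0: break
    print('down k',k,'df',f-f0,s['ee_pos'],s['gripper_width'])
    effector.release(); env.pause(.1)
    env.movel(np.array([tx,ty,hover]),rate=.12); print('t',env.sense()['t'])
E
python3 - <<'E'
from H import *
do('blue',-75)
im,d=viewer.read_camera('side'); cv2.imwrite('pics/side1.png',im[:,:,::-1])
E
```

```text
blue grip w 0.0495561971778909 [ 0.4447 -0.0796  0.041 ] t 5.3583
lift w 0.04943199605089696 [-0.2487  0.1611 -2.6466]
over [0.5363 0.1597 0.1899] 7.7583
down k 7 df 9.626958001713067 [0.5367 0.1621 0.047 ] 0.04943006440380535
t 13.3333
```

View pics/side1.png

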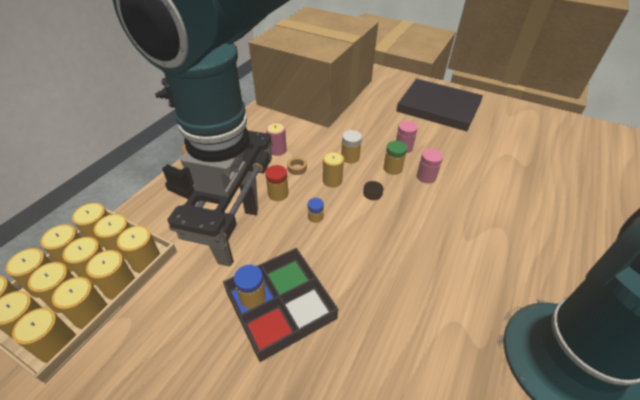

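The blue jar stands upright on the blue card at (250,288). Green and white next.

Run:
```python
from H import *
do('green',-45)
do('white',-37)
im,d=viewer.read_camera('side'); cv2.imwrite('pics/side2.png',im[:,:,::-1])
```

```text
green grip w 0.049306018922052046 [ 0.4409 -0.3214  0.0411] t 17.275
lift w 0.04984348390520805 [-0.1363 -1.0329 -2.4662]
over [0.4981 0.0954 0.1901] 20.225
down k 5 df 1.0145499690563324 [0.4979 0.0965 0.048 ] 0.04960666730540808
t 25.2833
white grip w 0.049578742572272225 [ 0.5574 -0.3081  0.041 ] t 28.9
lift w 0.049425277103060355 [ 0.5431 -0.4156 -2.33  ]
over [0.433  0.1344 0.1902] 31.975
down k 4 df 1.1811119201453222 [0.4323 0.135  0.049 ] 0.04941527644631252
t 36.775
```

View pics/side2.png

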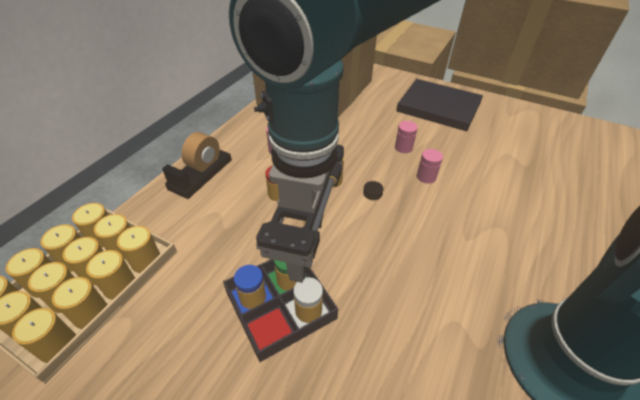

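Blue, green and white are in place. White's force stop tripped 2 mm high, so I'll raise the contact threshold for red.

```bash
sed -i 's/f-f0>1.0/f-f0>3.0/' H.py
python3 - <<'E'
from H import *
do('red',-75)
env.reach(np.array([.55,-.1,.30]),Rj(np.radians(-75)))
for c in ['side','scene']:
    im,d=viewer.read_camera(c); cv2.imwrite(f'pics/{c}3.png',im[:,:,::-1]); np.save(f'pics/{c}3.npy',d)
    P=cloud(d,viewer.camera_info(c))
    from scipy import ndimage
    m=(d>0)&(P[...,2]>.068)&(P[...,2]<.085)&(np.hypot(P[...,0]-C[0],P[...,1]-C[1])<.14)
    l,n=ndimage.label(m)
    for i in range(1,n+1):
        k=l==i
        if k.sum()>20:
            p=P[k]; print(c,np.median(im[k],0),(p.min(0)+p.max(0))[:2]/2-C,p[:,2].max(),k.sum())
print(env.sense()['t'])
E
```

```text
red grip w 0.0494243058278199 [ 0.6493 -0.0986  0.041 ] t 40.1417
lift w 0.04945159005150311 [ 0.4223 -0.7649 -2.3213]
over [0.4718 0.1996 0.1903] 42.8417
down k 7 df 12.274135508298142 [0.471  0.2005 0.0469] 0.04970383713808461
t 48.4167
side [ 72. 124.  75.] [ 0.0119 -0.0513] 0.08050457175763237 541
side [ 66.  92. 163.] [0.0521 0.015 ] 0.08037793118173164 601
side [192. 189. 180.] [-0.0535 -0.0131] 0.08040084163476369 646
side [165.5  57.   51. ] [-0.0137  0.0535] 0.08041359994758968 732
scene [188. 181. 172.] [-0.0544 -0.0161] 0.08249758750335823 143
scene [157.5  39.   37. ] [-0.0119  0.0465] 0.08128093473833675 140
scene [ 50. 112.  63.] [ 0.0145 -0.0556] 0.08134983366451898 151
scene [ 40.5  80.  156. ] [0.0535 0.0108] 0.08097268119973933 156
49.7667
```

```bash
python3 -c "
import cv2,numpy as np
a=cv2.imread('pics/side3.png')[90:390,180:500];b=cv2.imread('pics/scene3.png')[130:300,160:440]
cv2.imwrite('pics/c3.png',np.hstack([cv2.resize(a,(400,375)),cv2.resize(b,(400,375))]))"
```

```text
(no output)
```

View pics/c3.png

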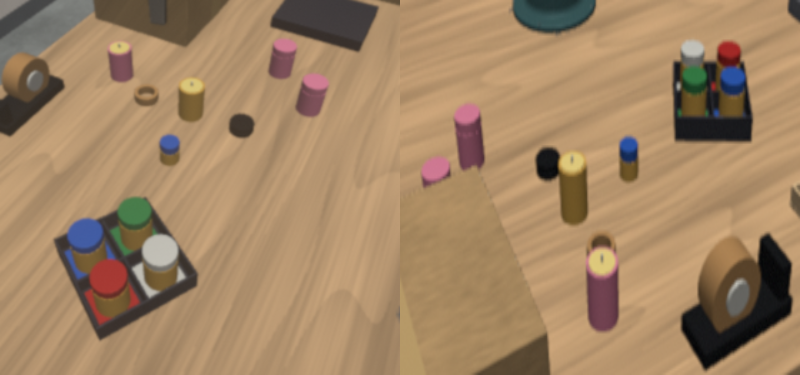

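All four jars stand upright on their matching cards, within a few millimetres of centre and with lid tops at equal heights. The open jar, sample and pink look-alikes haven't moved. Handing in.

Run:
```python
from H import *
env.pause(.3); workorder.finish_job(); print(env.sense()['t'])
```

```text
the job is handed in; nothing more can be done
the job is handed in; nothing more can be done
```

The carton is packed: the blue, green, white and red lidded candles each stand upright on the card matching their lid. I handed the job in at about 50 s.

- **Placement:** in the last side and scene pictures, each lid was within about 6 mm of its compartment centre. The two cameras disagree by up to 7 mm in y, worst on red. Lid tops read 80 to 82 mm in every case, against an expected 78 mm.
- **Left alone:** the open jar, the sample, the clutter and the pink look-alikes looked unmoved in the last pictures. I did not re-measure their positions.
- **Set-down:** blue and red were lowered until contact, with a force rise of about 10 to 12 N. For green and white the contact check tripped early, so they may have been released about 1 mm and 2 mm above the card. Both stand upright.

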